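Assemble the demonstration music box

TASK

Assemble the wooden music box in its case: lower the tall square housing into the corner-posted pocket, lay the thin square spacer squarely on it, and last set in the round turntable with the little house. The turntable's square recess must drop over the drive block in the middle, whose angle nobody has noted: turn it by feel until it drops and lies flat on the spacer, then let go. Leave the shop's stock where it stands.

Things in the scene. Friction and masses are not known exactly. Their poses are not given: they have to be found in the camera images.
- case: Fixed case of brown wood; origin at the centre of its underside, axes parallel to its sides. Base plate 100 x 100 x 15 mm; four L-shaped corner posts 9 mm thick, tops at 78 mm, form a square pocket 62.5 mm inside, bevelled wider over the top 7 mm to 69. Between the posts each side is open over its middle 34 mm, from the base plate up: room for fingers.
- drive_top (a point): Centre of the top of the drive, in the middle of the pocket, 61 mm above the table; its axes are the case's, not the block's. Here a 22 mm brass shaft carries a square block 20 x 20 x 16 mm. The block's angle is unknown and differs each time (repeats every 90 degrees); it turns stiffly (0.3 N m), so it stays put under a part turned on it under a light press, but is dragged along under a hard one (over some 25 N).
- housing_mid (a point): Centre of the housing, a loose square frame of pale wood, 60 x 60 mm, 28 mm tall (underside 14 mm below this point), with a 34 mm square hole right through; axes along its sides. Seated on the base plate, this point is 29 mm above the case's underside. About 0.16 kg.
- spacer_mid (a point): Centre of the spacer, a loose square frame like the housing but only 12 mm tall (underside 6 mm below this point): 60 x 60 mm, 34 mm square hole. Seated on the housing this point is 49 mm above the case's underside. About 0.05 kg.
- turntable_mid (a point): On the axis, 33 mm above the underside. Round wooden plate 61 mm across, 13 thick; on it a house, walls 24 x 24 mm from 13 to 53 mm, roof to 65. Axes parallel to the walls. Underside: square recess 24 x 24, 7 mm deep, parallel to the walls, to fit the drive block. Unaligned it rests 6 mm too high on the block; engaged, this point is 88 mm above the case's underside. About 0.09 kg.
- bottle_a: tall black pump bottle, 68 mm across, 200 mm tall; stock; origin at the centre of its underside. Not to be moved.
- bottle_b: second pump bottle, the same; origin at the centre of its underside. Not to be moved.
- brush_a: upright wooden dish brush with a turned handle, 48 mm across, 95 mm tall; stock; origin at the centre of its underside. Not to be moved.
- brush_b: second brush, the same; origin at the centre of its underside. Not to be moved.
- coasters: tied stack of round cork coasters, 92 mm across, 30 mm high; stock; origin at the centre of its underside. Not to be moved.
- book: grey book lying flat, 150 x 110 x 20 mm; stock; origin at the centre of its underside. Not to be moved.

How it is judged:
By the outcome, as a careful person would: the job done as asked, in the order asked, and still so for the second after the job is handed in, with the robot touching nothing.
It also fails if it takes over 72 s, if anything falls off the work surface, if the arm or the gripper's body presses on something with over 40 N, if the wrist force passes 120 N, or if a joint passes its speed limit or range.

ROBOT

A 6-joint arm with a two-finger parallel gripper is mounted at the origin on the work surface. World frame = base frame: x ahead of the robot, y to its left, z up, the work surface at z = 0. Lengths are in m, angles in rad, forces in N, time in s.
With the tool pointing down it reaches from about 0.35 to 0.775 m from the base axis. Payload 5.5 kg.
Tool frame: the origin (TCP) lies between the finger pads; the fingertips stand 25 mm ahead of it and the grasp point (between the pads) lies 6 mm ahead of it (bot.tip_extent is the distance from the TCP to the fingertips, in m); x points along the fingers, y is the direction in which the jaws open and shut, and the axes are right-handed (so a half turn about x gives the same grasp; the last joint's range is limited). The gripper opens to 85 mm and grips with 20 to 120 N. Pads are 22 mm wide; open, the fingers measure 114 mm over their backs; the gripper's body (76 mm by 85 mm) begins 54 mm behind the grasp point. The pads swing forward as they close: fully open they stand 13 mm farther back than shut.
Start: joints at [1.13, 0.313, 0.046, 1.304, 0, 1.431], TCP at [0.17, 0.549, 0.256] pointing down, gripper open.
Joint ranges: [-2.76, 2.76], [-0.86, 1.69], [-1.03, 1.26], [-2.2, 2.34], [-1.47, 1.5], [-3.14, 3.14]. Speed limits (rad/s): [2.57, 2.57, 3.14, 3.14, 3.14, 3.14].

INTERFACE

Orientations are given as a 3x3 rotation matrix whose columns are the frame's x, y, z axes.
In Python, from station import read_state, capture, order, bot gives the robot as it stands.
- The arm moves only by the tool drive_tool, never from a script. Its argument "plan" is a list of rows, each an object of numbers: "x", "y", "z": the shift along the world's x, y, z in m; "spin": the turn about the world's z in units of 6 degrees (1.0 is 6 degrees); "hand": the gripper command: -1 is fully open, 1 is shut, values between are in proportion. In form: [{"x": .., "y": .., "z": .., "spin": .., "hand": ..}, ...]. A call has 1 to 12 rows; each row is the pose to reach, as a shift and turn from the pose commanded when the call began; what a row does not reach only later rows make up. A row lasts 1/8 s, in which the tool goes at most 62.5 mm and 10.7 degrees, less where a joint would pass 70% of its speed; a pose out of reach is approached as far as the arm can. A call with a gripper value outside its range is refused whole. The fingers move at their own pace and stop on an object; "squeeze" is the grip in N (left out, the last holds). Time passes only in rows, so rows that repeat a pose let the fingers close. It gives the time, the measured TCP pose, the force and the opening at its end, in the units of the state.
- read_state(): the state, without advancing time (a new reading comes with each control period).
- capture(name): name is "scene" or "top" or "wrist"; returns a dict with "frame" (384x512x3 uint8, red, green, blue), "fovy" (degrees; the focal length in pixels is half the picture's height over the tangent of half this angle, whatever the lens; pixels are square), "cx", "cy" (the principal point, pixels), "position" and "orientation" of the camera in the world. Camera axes: x right, y down, z forward; pixel columns grow to the right and rows downward; lengths in m; the calibration is good to about 2 mm. A picture is of the moment at which its call begins. There is no depth.
- order.close_job(): hands the job in, once; it reports no verdict.
The state is a dict: "t": time; "joint_positions": joint angles; "joint_vel": joint speeds; "joint_efforts": joint torques, N m; "eef_pos": TCP position; "eef_rot": TCP orientation; "ft_force": force on the tool from outside, world axes, zero at the start; "torque": the same for the moment, N m; "width": opening from 0.0 (shut) to 1.0 (fully open).
Only numpy, scipy, OpenCV 4.12 (cv2) and the standard library are available. Lean on these libraries where they do the work, as an engineer would, in place of code of your own. Each camera call takes 0.05 s, during which the arm holds its last target. There are 200 camera calls.

## Working session

There is one attempt and no reset: what is moved stays moved. The work goes in short steps, Python scripts to look and compute and a tool call to move; the robot and the scene stay as the last step left them, time stands still between calls to the robot, and variables do not carry over. Pictures are saved under pics/ and viewed, about 8 in all and at most 12, crops included, and the job is handed in when it is done.

Besides the shell and the picture viewer there is one more tool, called after "Call:" in YAML: its name, and indented under it one key for each argument. drive_tool: Moves the arm, as the interface text tells. Its arguments: {"type":"object","properties":{"plan":{"type":"array"},"squeeze":{"type":"number"}},"required":["plan"]}

```bash
mkdir -p pics; ls
cat > h.py <<'E'
import numpy as np, cv2
from station import read_state, capture, order, bot
def snap(name,fn):
    c=capture(name); cv2.imwrite('pics/'+fn+'.png',c['frame'][:,:,::-1]); np.save('pics/'+fn+'.npy',c,allow_pickle=True); return c
def load(fn): return np.load('pics/'+fn+'.npy',allow_pickle=True).item()
def foc(c): return c['frame'].shape[0]/2/np.tan(np.radians(c['fovy'])/2)
def ray(c,u,v,z):
    f=foc(c); d=np.array(c['orientation'])@np.array([(u-c['cx'])/f,(v-c['cy'])/f,1]); p=np.array(c['position']); return p+d*(z-p[2])/d[2]
def proj(c,P):
    q=np.array(c['orientation']).T@(np.array(P)-np.array(c['position'])); return c['cx']+foc(c)*q[0]/q[2], c['cy']+foc(c)*q[1]/q[2]
E
python3 - <<'E'
from h import *
for n in ['scene','top','wrist']:
    c=snap(n,n+'0'); print(n,c['fovy'],c['cx'],c['cy'],np.round(c['position'],3),np.round(c['orientation'],3).tolist())
a=np.hstack([load('top0')['frame'],]); 
print(read_state())
E
```

```text
pics
scene 54.816491499499776 256.41757390248085 192.99526844039772 [ 1.385 -0.045  0.898] [[-0.048, 0.699, -0.713], [0.999, 0.025, -0.043], [-0.012, -0.714, -0.7]]
top 43.59309415468173 254.34705346880185 192.06483970014935 [ 0.386 -0.077  1.487] [[0.004, -0.994, 0.112], [-1.0, -0.005, -0.006], [0.006, -0.112, -0.994]]
wrist 60.02828248878181 257.2138610362343 196.19833590593663 [0.099 0.571 0.371] [[0.298, 0.913, 0.28], [0.955, -0.284, -0.089], [-0.002, 0.294, -0.956]]
{'t': 0.15, 'joint_positions': array([1.13039077e+00, 3.13822380e-01, 4.52469654e-02, 1.30359566e+00,
       6.68588300e-07, 1.43117594e+00]), 'joint_vel': array([ 0.00095664, -0.00169736,  0.00441926,  0.00081292, -0.00033527,
       -0.00179606]), 'joint_efforts': array([ 1.82184158e-03, -4.81064880e+01,  2.98815393e+01,  1.38904498e-02,
       -1.21427379e-04, -9.40413230e-06]), 'eef_pos': array([0.1702279 , 0.54886525, 0.2556197 ]), 'eef_rot': array([[-5.86669909e-04,  2.96269822e-01,  9.55104103e-01],
       [-1.24328570e-03,  9.55103313e-01, -2.96270341e-01],
       [-9.99999055e-01, -1.36128017e-03, -1.91982339e-04]]), 'ft_force': array([-0.85668278,  0.71589537, -0.2369318 ]), 'torque': array([ 0.00886572, -0.03392417,  0.03697575]), 'width': 1.002167241340446}
```

View pics/top0.png

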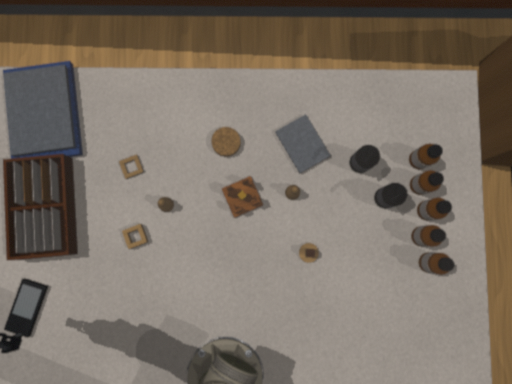

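View pics/scene0.png

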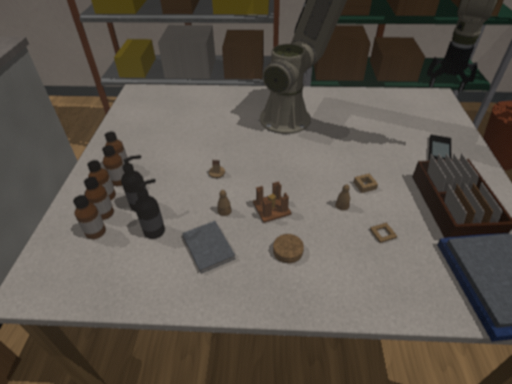

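The top view shows the case at (242,196), two frames at (131,167) and (134,237), the turntable at (309,252), the brushes at (166,204) and (292,192), and the coasters at (226,141). In the scene view the frame at (383,232) is the thin one, the spacer. The one at (366,183) is the housing, which is (134,237) in the top view.

Run:
```python
from h import *
c=load('top0'); s=load('scene0')
for n,u,v,z in [('case',242,196,.05),('housing',134,237,.028),('spacer',131,167,.012),('tt',309,252,.04),('brushL',166,204,.05),('brushR',292,192,.05),('coast',226,141,.03),('bookc',302,144,.02),('botA',365,159,.15),('botB',391,195,.15)]:
    p=ray(c,u,v,z); print(n,np.round(p,3),'r%.3f'%np.hypot(*p[:2]),np.round(proj(s,p)))
w=load('wrist0'); r=read_state(); R=r['eef_rot']
print('cam in tool',R.T@(np.array(w['position'])-r['eef_pos']), (R.T@np.array(w['orientation'])).round(3))
f=w['frame'];
im=c['frame'][110:280,100:340]; cv2.imwrite('pics/crop.png',cv2.resize(im,None,fx=3.3,fy=3.3,interpolation=cv2.INTER_CUBIC)[:,:,::-1])
```

```text
case [ 0.536 -0.048  0.05 ] r0.538 [271. 197.]
housing [0.412 0.278 0.028] r0.497 [366. 178.]
spacer [0.629 0.298 0.012] r0.696 [383. 229.]
tt [ 0.369 -0.249  0.04 ] r0.446 [216. 165.]
brushL [0.511 0.18  0.05 ] r0.541 [341. 193.]
brushR [ 0.549 -0.199  0.05 ] r0.584 [225. 198.]
coast [0.709 0.003 0.03 ] r0.709 [287. 243.]
bookc [ 0.703 -0.233  0.02 ] r0.740 [208. 242.]
botA [ 0.632 -0.397  0.15 ] r0.747 [151. 193.]
botB [ 0.53  -0.468  0.15 ] r0.707 [137. 169.]
cam in tool [-1.15617633e-01 -8.21154007e-05 -7.47266116e-02] [[ 0.001 -0.294  0.956]
 [ 1.    -0.001 -0.001]
 [ 0.001  0.956  0.294]]
```

View pics/crop.png

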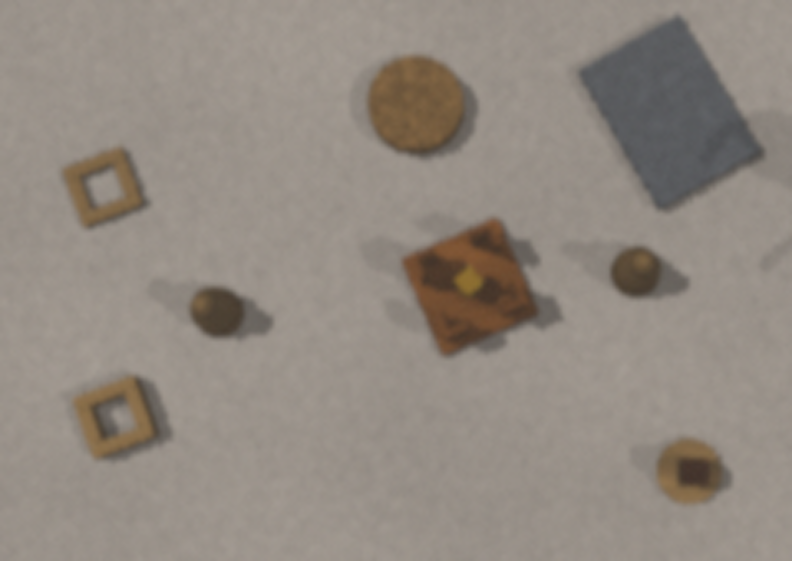

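The crop confirms the layout: housing (115,418), spacer (105,187), case (470,285) with the brass block, and turntable (690,470). Next I survey them with the wrist camera.

Call:
drive_tool:
  plan:
    - {"x": 0.22,"y": -0.265,"z": 0,"spin": 0,"hand": -1}
    - {"x": 0.22,"y": -0.265,"z": 0,"spin": 0,"hand": -1}
    - {"x": 0.22,"y": -0.265,"z": 0,"spin": 0,"hand": -1}
    - {"x": 0.22,"y": -0.265,"z": 0,"spin": 0,"hand": -1}
    - {"x": 0.22,"y": -0.265,"z": 0,"spin": 0,"hand": -1}
    - {"x": 0.22,"y": -0.265,"z": 0,"spin": 0,"hand": -1}
    - {"x": 0.22,"y": -0.265,"z": 0,"spin": 0,"hand": -1}
    - {"x": 0.22,"y": -0.265,"z": 0,"spin": 0,"hand": -1}
    - {"x": 0.22,"y": -0.265,"z": 0,"spin": 0,"hand": -1}

```text
t: 1.27
eef_pos: [0.3896, 0.285, 0.2562]
eef_rot: [[-0.0, 0.295, 0.956], [0.0, 0.956, -0.295], [-1.0, -0.0, -0.0]]
ft_force: [-1.2, 0.7, 0.5]
width: 0.998
```

Run:
```python
from h import *
snap('wrist','wh'); r=read_state(); print(r['t'],r['eef_pos'],r['eef_rot'],abs(r['joint_vel']).max(), r['ft_force'])
```

```text
1.325 [0.38961061 0.28506947 0.25628882] [[-2.10499826e-04  2.94397823e-01  9.55682938e-01]
 [ 1.07279802e-04  9.55682960e-01 -2.94397806e-01]
 [-9.99999972e-01  4.05547893e-05 -2.32754037e-04]] 0.0023471445433636976 [ 0.62802689 -0.16385619 -0.20996601]
```

Call:
drive_tool:
  plan:
    - {"x": 0.215,"y": 0.02,"z": 0,"spin": 0,"hand": -1}
    - {"x": 0.215,"y": 0.02,"z": 0,"spin": 0,"hand": -1}
    - {"x": 0.215,"y": 0.02,"z": 0,"spin": 0,"hand": -1}
    - {"x": 0.215,"y": 0.02,"z": 0,"spin": 0,"hand": -1}
    - {"x": 0.215,"y": 0.02,"z": 0,"spin": 0,"hand": -1}
    - {"x": 0.215,"y": 0.02,"z": 0,"spin": 0,"hand": -1}
    - {"x": 0.215,"y": 0.02,"z": 0,"spin": 0,"hand": -1}

```text
t: 2.2
eef_pos: [0.604, 0.3048, 0.257]
eef_rot: [[0.0, 0.295, 0.955], [0.0, 0.955, -0.295], [-1.0, 0.0, 0.0]]
ft_force: [0.1, 0.3, -0.3]
width: 0.995
```

Run:
```python
from h import *
snap('wrist','ws'); r=read_state(); print(r['t'],r['eef_pos'],abs(r['joint_vel']).max())
```

```text
2.25 [0.6041908  0.3046863  0.25713633] 0.005268399026231109
```

Call:
drive_tool:
  plan:
    - {"x": -0.105,"y": -0.34,"z": 0,"spin": 0,"hand": -1}
    - {"x": -0.105,"y": -0.34,"z": 0,"spin": 0,"hand": -1}
    - {"x": -0.105,"y": -0.34,"z": 0,"spin": 0,"hand": -1}
    - {"x": -0.105,"y": -0.34,"z": 0,"spin": 0,"hand": -1}
    - {"x": -0.105,"y": -0.34,"z": 0,"spin": 0,"hand": -1}
    - {"x": -0.105,"y": -0.34,"z": 0,"spin": 0,"hand": -1}
    - {"x": -0.105,"y": -0.34,"z": 0,"spin": 0,"hand": -1}
    - {"x": -0.105,"y": -0.34,"z": 0,"spin": 0,"hand": -1}
    - {"x": -0.105,"y": -0.34,"z": 0,"spin": 0,"hand": -1}

```text
t: 3.38
eef_pos: [0.5005, -0.0346, 0.2565]
eef_rot: [[0.0, 0.294, 0.956], [0.0, 0.956, -0.294], [-1.0, 0.0, 0.0]]
ft_force: [0.3, -0.4, -0.5]
width: 1.003
```

Run:
```python
from h import *
snap('wrist','wc'); r=read_state(); print(r['t'],r['eef_pos'],abs(r['joint_vel']).max())
a=[load(k)['frame'] for k in ('wh','ws','wc')]
g=np.hstack(a); cv2.imwrite('pics/tri.png',cv2.resize(np.vstack([np.hstack(a[:2]),np.hstack([a[2],a[2]*0])]),(800,600),interpolation=cv2.INTER_AREA)[:,:,::-1])
```

```text
3.425 [ 0.50053296 -0.03459781  0.25640274] 0.0066017051700687866
```

View pics/tri.png

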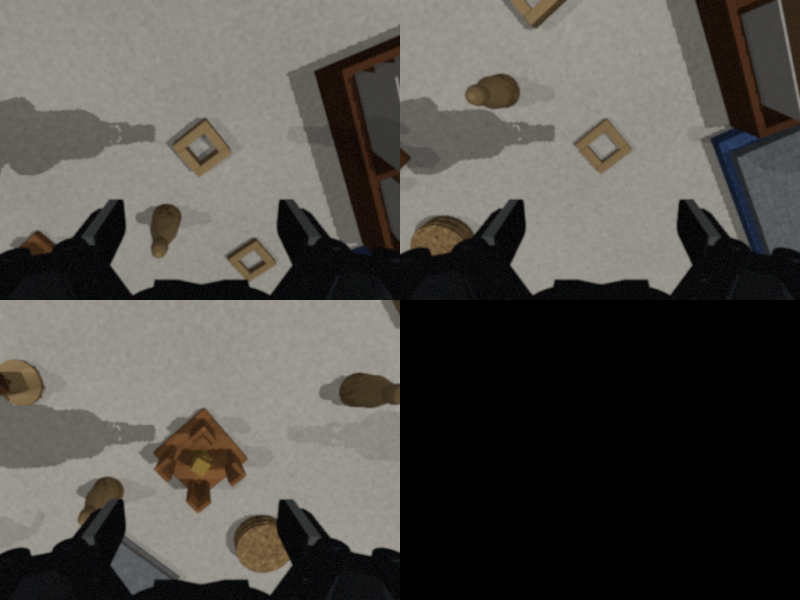

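Wrist views (half scale) show the housing at (200,147), the spacer at (203,146) and the case at (200,462) with the brass block at (201,467). I take the turntable view next, then measure.

Call:
drive_tool:
  plan:
    - {"x": -0.16,"y": -0.205,"z": 0,"spin": 0,"hand": -1}
    - {"x": -0.16,"y": -0.205,"z": 0,"spin": 0,"hand": -1}
    - {"x": -0.16,"y": -0.205,"z": 0,"spin": 0,"hand": -1}
    - {"x": -0.16,"y": -0.205,"z": 0,"spin": 0,"hand": -1}
    - {"x": -0.16,"y": -0.205,"z": 0,"spin": 0,"hand": -1}
    - {"x": -0.16,"y": -0.205,"z": 0,"spin": 0,"hand": -1}
    - {"x": -0.16,"y": -0.205,"z": 0,"spin": 0,"hand": -1}

```text
t: 4.3
eef_pos: [0.3413, -0.2396, 0.2563]
eef_rot: [[0.0, 0.294, 0.956], [0.001, 0.956, -0.294], [-1.0, 0.001, -0.0]]
ft_force: [-0.4, 0.0, -1.5]
width: 0.999
```

Run:
```python
from h import *
snap('wrist','wt'); r=read_state(); print(r['t'],r['eef_pos'],abs(r['joint_vel']).max()); print([a for a in dir(bot) if a[0]!='_'], bot.tip_extent)
tiles=[]
for k,(u,v) in dict(wh=(257,188),ws=(260,187),wc=(257,208),wt=(265,190)).items():
    f=load(k)['frame']; t=f[v-62:v+62,u-66:u+66].copy()
    t=cv2.resize(t,None,fx=3,fy=3,interpolation=cv2.INTER_CUBIC); tiles.append(np.clip(t*1.4,0,255).astype(np.uint8))
g=np.vstack([np.hstack(tiles[:2]),np.hstack(tiles[2:])]); g=cv2.resize(g,(792,600)) if g.shape[0]>600 else g
print(g.shape); cv2.imwrite('pics/q.png',g[:,:,::-1])
for k,z in (('wh',.028),('ws',.012)):
    c=load(k); f=c['frame']; h=cv2.cvtColor(f,cv2.COLOR_RGB2HSV).astype(int)
    m=(h[...,1]>70); m[:120]=0;m[250:]=0;m[:,:200]=0;m[:,320:]=0
    t,_=cv2.threshold(h[...,2][m].astype(np.uint8).reshape(-1,1),0,255,cv2.THRESH_OTSU)
    for mm,nm in ((m,'all'),(m&(h[...,2]>t),'top')):
        n,l,s,_=cv2.connectedComponentsWithStats(mm.astype(np.uint8)); i=1+s[1:,4].argmax()
        cs,_=cv2.findContours((l==i).astype(np.uint8),cv2.RETR_EXTERNAL,cv2.CHAIN_APPROX_NONE)
        P=np.array([ray(c,u,v,z)[:2] for u,v in cs[0][:,0]])*1000
        (x,y),(w,hh),a=cv2.minAreaRect(P.astype(np.float32)); print(k,nm,t,s[i],round(x,1),round(y,1),round(w,1),round(hh,1),round(a,1))
```

```text
4.35 [ 0.34135136 -0.23953898  0.25626306] 0.003181013598751304
['PlanningError', 'tip_extent'] 0.025
(600, 792, 3)
wh all 97.0 [ 221  152   75   74 2377] 412.6 277.9 61.3 61.0 21.5
wh top 97.0 [ 221  155   75   71 1900] 414.2 278.0 58.2 60.0 21.5
ws all 103.0 [ 225  153   71   69 1861] 630.0 299.6 59.7 59.8 21.7
ws top 103.0 [ 225  154   71   68 1672] 630.9 299.9 57.8 59.8 22.2
```

View pics/q.png

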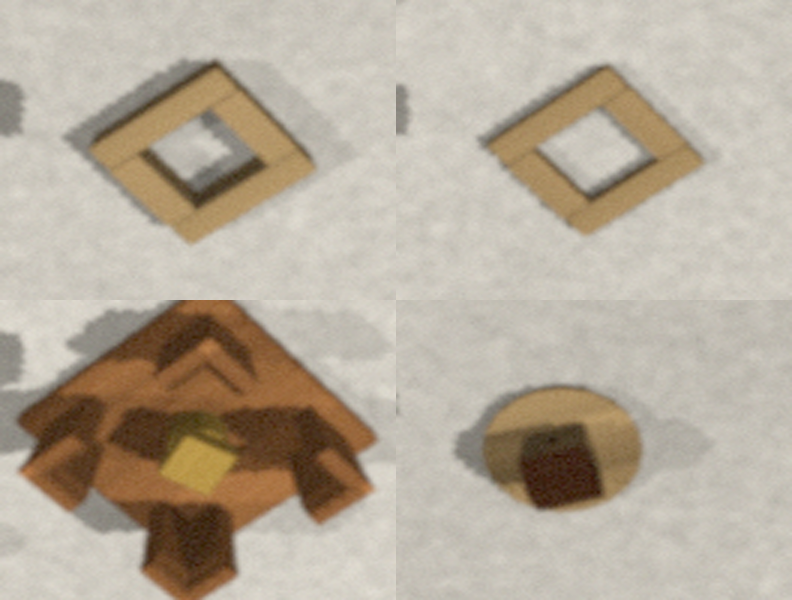

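The crops are clear: the housing and spacer top faces, the case with the block's bright top at about (200,463), and the turntable with its dark roof at about (562,478).

Run:
```python
from h import *
def big(mm):
    n,l,s,_=cv2.connectedComponentsWithStats(mm.astype(np.uint8)); i=1+s[1:,4].argmax()
    cs,_=cv2.findContours((l==i).astype(np.uint8),cv2.RETR_EXTERNAL,cv2.CHAIN_APPROX_NONE); return cs[0][:,0],s[i]
def rect(c,cs,z):
    P=np.array([ray(c,u,v,z)[:2] for u,v in cs])*1000; return np.round(np.hstack(cv2.minAreaRect(P.astype(np.float32))[0:2]+(cv2.minAreaRect(P.astype(np.float32))[2],)),1),P
c=load('wc'); H=cv2.cvtColor(c['frame'],cv2.COLOR_RGB2HSV).astype(int)
y=(H[...,0]>=19)&(H[...,0]<35)&(H[...,1]>110)&(H[...,2]>100); y[:,:220]=0;y[:,300:]=0;y[250:]=0;y[:150]=0
cs,s=big(y); print('block',s,rect(c,cs,.061)[0])
m=(H[...,1]>90); m[:130]=0;m[275:]=0;m[:,:185]=0;m[:,325:]=0
cs,s=big(m); print('case',s); 
L=cs[cs[:,0].argmin()];R=cs[cs[:,0].argmax()];T=cs[cs[:,1].argmin()];B=cs[cs[:,1].argmax()]
for q in (L,R,T,B): print(q,ray(c,*q,.015).round(4),ray(c,*q,0).round(4))
hull=cv2.convexHull(cs); ap=cv2.approxPolyDP(hull,3,True)[:,0]; print(ap.tolist()); print([ (ray(c,u,v,.015)[:2]*1000).round(1).tolist() for u,v in ap]); print([ (ray(c,u,v,.078)[:2]*1000).round(1).tolist() for u,v in ap])
c=load('wt'); H=cv2.cvtColor(c['frame'],cv2.COLOR_RGB2HSV).astype(int)
m=(H[...,1]>70); m[:130]=0;m[250:]=0;m[:,:185]=0;m[:,325:]=0
cs,s=big(m); P=rect(c,cs,.013)[1]; print('tt plate',s,cv2.minEnclosingCircle(P.astype(np.float32)))
d=(H[...,2]<75)&(H[...,1]>70)&m; cs,s=big(d); print('roof',s,rect(c,cs,.06)[0])
```

```text
block [244 203  26  23 356] [538.1 -47.3  20.2  19.2  44.5]
case [ 197  139  119  133 8346]
[197 195] [ 0.5127 -0.1095  0.015 ] [ 0.5162 -0.1136  0.    ]
[315 204] [0.5623 0.0145 0.015 ] [0.5679 0.0156 0.    ]
[260 139] [ 0.4739 -0.0235  0.015 ] [ 0.4758 -0.024   0.    ]
[252 271] [ 0.6226 -0.0793  0.015 ] [ 0.6307 -0.0821  0.    ]
[[261, 139], [314, 200], [314, 224], [252, 271], [198, 217], [197, 195]]
[[474.2, -22.5], [557.3, 14.6], [585.6, 7.4], [622.6, -79.3], [537.8, -117.5], [512.7, -109.5]]
[[466.3, -20.8], [534.7, 9.8], [557.9, 3.8], [588.4, -67.6], [518.7, -99.1], [498.0, -92.4]]
tt plate [ 228  164   53   51 2110] ((366.848876953125, -251.81777954101562), 29.780288696289062)
roof [231 179  37  35 813] [ 360.1 -254.9   34.8   33.2   89.7]
```

Run:
```python
from h import *
c=load('wc'); H=cv2.cvtColor(c['frame'],cv2.COLOR_RGB2HSV).astype(int)
m=(H[...,1]>90); m[:130]=0;m[275:]=0;m[:,:185]=0;m[:,325:]=0
n,l,s,_=cv2.connectedComponentsWithStats(m.astype(np.uint8)); i=1+s[1:,4].argmax()
cs=cv2.findContours((l==i).astype(np.uint8),cv2.RETR_EXTERNAL,cv2.CHAIN_APPROX_NONE)[0][0][:,0]
out=[]
for lo,hi in ((204,252),(268,306)):
    q=np.array([p for p in cs if lo<p[0]<hi and p[1]<195]); P=np.array([ray(c,u,v,.015)[:2] for u,v in q])*1000
    vx,vy,x,y=cv2.fitLine(P.astype(np.float32),cv2.DIST_HUBER,0,.01,.01).ravel(); d=abs((np.array([538.1,-47.3])-[x,y])@[-vy,vx])
    print(len(q),np.degrees(np.arctan2(vy,vx))%90,'centre dist (expect 50)',d)
```

```text
49 23.99044 centre dist (expect 50) 49.47015385514789
43 23.981485 centre dist (expect 50) 48.72378281884192
```

Call:
drive_tool:
  plan:
    - {"x": 0.0725,"y": 0.5175,"z": 0,"spin": 6.45,"hand": -1}
    - {"x": 0.0725,"y": 0.5175,"z": 0,"spin": 6.45,"hand": -1}
    - {"x": 0.0725,"y": 0.5175,"z": 0,"spin": 6.45,"hand": -1}
    - {"x": 0.0725,"y": 0.5175,"z": 0,"spin": 6.45,"hand": -1}
    - {"x": 0.0725,"y": 0.5175,"z": 0,"spin": 6.45,"hand": -1}
    - {"x": 0.0725,"y": 0.5175,"z": 0,"spin": 6.45,"hand": -1}
    - {"x": 0.0725,"y": 0.5175,"z": 0,"spin": 6.45,"hand": -1}
    - {"x": 0.0725,"y": 0.5175,"z": 0,"spin": 6.45,"hand": -1}
    - {"x": 0.0725,"y": 0.5175,"z": -0.1,"spin": 6.45,"hand": -1}
    - {"x": 0.0725,"y": 0.5175,"z": -0.13,"spin": 6.45,"hand": -1}
    - {"x": 0.0725,"y": 0.5175,"z": -0.13,"spin": 6.45,"hand": -1}
    - {"x": 0.0725,"y": 0.5175,"z": -0.13,"spin": 6.45,"hand": -1}

```text
t: 5.85
eef_pos: [0.4127, 0.2775, 0.1272]
eef_rot: [[-0.0, -0.367, 0.93], [0.0, 0.93, 0.367], [-1.0, 0.0, -0.0]]
ft_force: [-0.1, 0.2, -0.3]
width: 0.999
```

```bash
cat >> h.py <<'E'
def frame(c,z,tmin=None):
    H=cv2.cvtColor(c['frame'],cv2.COLOR_RGB2HSV).astype(int); m=(H[...,1]>70)
    R=np.array(c['orientation'])
    t,_=cv2.threshold(H[...,2][m].astype(np.uint8).reshape(-1,1),0,255,cv2.THRESH_OTSU)
    for mm,nm in ((m,'all'),(m&(H[...,2]>(tmin or t)),'top')):
        n,l,s,ce=cv2.connectedComponentsWithStats(mm.astype(np.uint8)); 
        for i in range(1,n):
            if s[i,4]<1000: continue
            cs,_=cv2.findContours((l==i).astype(np.uint8),cv2.RETR_EXTERNAL,cv2.CHAIN_APPROX_NONE)
            P=np.array([ray(c,u,v,z)[:2] for u,v in cs[0][:,0]])*1000
            (x,y),(w,h),a=cv2.minAreaRect(P.astype(np.float32))
            print(nm,t,s[i],'ctr',round(x,1),round(y,1),'size',round(w,1),round(h,1),'ang',round(a,1))
E
python3 - <<'E'
from h import *
r=read_state(); print(r['t'],r['eef_pos'],np.degrees(np.arctan2(r['eef_rot'][1,1],r['eef_rot'][0,1]))); frame(snap('wrist','wh2'),.028)
E
```

```text
5.85 [0.41273504 0.27748072 0.12723546] 111.55568284674689
all 65.0 [ 213  162   89   88 5913] ctr 412.1 276.6 size 62.8 59.2 ang 21.5
all 65.0 [    0   218   512   166 25699] ctr 486.9 304.6 size 144.0 417.9 ang 21.5
top 65.0 [ 213  166   89   84 4904] ctr 413.4 277.1 size 60.1 59.2 ang 21.3
```

Call:
drive_tool:
  plan:
    - {"x": 0.001,"y": 0,"z": -0.05,"spin": 0,"hand": -1}
    - {"x": 0.001,"y": 0,"z": -0.09,"spin": 0,"hand": -1}
    - {"x": 0.001,"y": 0,"z": -0.1,"spin": 0,"hand": -1}
    - {"x": 0.001,"y": 0,"z": -0.1,"spin": 0,"hand": -1}
    - {"x": 0.001,"y": 0,"z": -0.1,"spin": 0,"hand": 1}
    - {"x": 0.001,"y": 0,"z": -0.1,"spin": 0,"hand": 1}
    - {"x": 0.001,"y": 0,"z": -0.1,"spin": 0,"hand": 1}
    - {"x": 0.001,"y": 0,"z": -0.1,"spin": 0,"hand": 1}
    - {"x": 0.001,"y": 0,"z": -0.1,"spin": 0,"hand": 1}
    - {"x": 0.001,"y": 0,"z": -0.1,"spin": 0,"hand": 1}
    - {"x": 0.001,"y": 0,"z": -0.1,"spin": 0,"hand": 1}
  squeeze: 40

```text
t: 7.28
eef_pos: [0.4155, 0.2775, 0.0284]
eef_rot: [[0.004, -0.366, 0.931], [0.002, 0.931, 0.366], [-1.0, 0.0, 0.004]]
ft_force: [-0.5, 0.2, 6.2]
width: 0.694
```

Call:
drive_tool:
  plan:
    - {"x": 0,"y": 0,"z": 0.06,"spin": 0,"hand": 1}
    - {"x": 0,"y": 0,"z": 0.12,"spin": 0,"hand": 1}
    - {"x": 0,"y": 0,"z": 0.17,"spin": 0.4,"hand": 1}
    - {"x": 0.125,"y": -0.324,"z": 0.17,"spin": 0.4,"hand": 1}
    - {"x": 0.125,"y": -0.324,"z": 0.17,"spin": 0.4,"hand": 1}
    - {"x": 0.125,"y": -0.324,"z": 0.17,"spin": 0.4,"hand": 1}
    - {"x": 0.125,"y": -0.324,"z": 0.17,"spin": 0.4,"hand": 1}
    - {"x": 0.125,"y": -0.324,"z": 0.17,"spin": 0.4,"hand": 1}
    - {"x": 0.125,"y": -0.324,"z": 0.17,"spin": 0.4,"hand": 1}
    - {"x": 0.125,"y": -0.324,"z": 0.17,"spin": 0.4,"hand": 1}
    - {"x": 0.125,"y": -0.324,"z": 0.17,"spin": 0.4,"hand": 1}
    - {"x": 0.125,"y": -0.324,"z": 0.17,"spin": 0.4,"hand": 1}

```text
t: 8.78
eef_pos: [0.5384, -0.0461, 0.1966]
eef_rot: [[-0.0, -0.406, 0.914], [0.0, 0.914, 0.406], [-1.0, 0.0, 0.0]]
ft_force: [-0.3, -0.3, -0.9]
width: 0.696
```

Run:
```python
from h import *
r=read_state(); print(r['t'],r['eef_pos'],np.degrees(np.arctan2(r['eef_rot'][1,1],r['eef_rot'][0,1])),r['ft_force'],r['width']); c=snap('wrist','wp'); frame(c,r['eef_pos'][2]);
cv2.imwrite('pics/wp2.png',np.clip(c['frame']*1.4,0,255).astype(np.uint8)[:,:,::-1])
```

```text
8.775 [ 0.53843546 -0.04614813  0.19662632] 113.95555741533953 [-0.29068881 -0.27610042 -0.91554952] 0.6961056951527131
all 58.0 [  22   97   99   54 3907] ctr 505.9 -131.1 size 16.8 34.7 ang 33.1
all 58.0 [    0   123   512   261 41911] ctr 530.4 -51.0 size 112.2 224.6 ang 23.9
all 58.0 [ 452  223   60   63 2561] ctr 487.7 28.9 size 33.5 16.4 ang 80.7
top 58.0 [  22   97   99   54 3708] ctr 505.9 -131.1 size 16.8 34.7 ang 33.1
top 58.0 [  181   123   154   241 27492] ctr 525.1 -52.6 size 101.3 59.6 ang 23.9
top 58.0 [ 452  223   60   63 2529] ctr 487.7 28.9 size 33.5 16.4 ang 80.7
```

View pics/wp2.png

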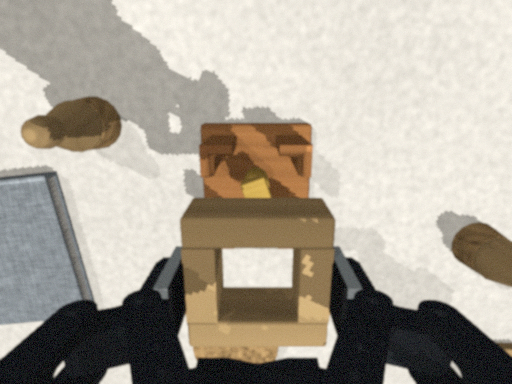

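The housing is held squarely: its top face spans rows 247 to 345 and columns 183 to 333. The case base spans columns 201 to 312 below it, so the housing is about 1 mm off laterally.

Run:
```python
from h import *
c=load('wp'); z=.1962; R=read_state()['eef_rot']; t=read_state()['eef_pos']
for q in ((258,247.5),(257,345),(185,300),(332,300)):
    p=ray(c,*q,z); print(q,(R.T@(p-t)*1000).round(1))
for q in ((201,140),(312,140)):
    p=ray(c,*q,.02); print(q,(R.T@(p-t)*1000).round(1))
H=cv2.cvtColor(c['frame'],cv2.COLOR_RGB2HSV).astype(int)
p=ray(c,256,123.5,.015); print('back edge base to tcp in tool z', (R.T@(p-t)*1000).round(1),'expect -50 when centred')
```

```text
(258, 247.5) [  0.4  -0.1 -18.6]
(257, 345) [ 0.4 -0.5 26.8]
(185, 300) [  0.4 -29.6   4.6]
(332, 300) [ 0.4 29.8  4.7]
(201, 140) [176.6 -49.5 -36.6]
(312, 140) [176.6  47.6 -36.5]
back edge base to tcp in tool z [181.6  -1.4 -50.3] expect -50 when centred
```

Call:
drive_tool:
  plan:
    - {"x": 0.001,"y": -0.0005,"z": -0.05,"spin": 0,"hand": 1}
    - {"x": 0.001,"y": -0.0005,"z": -0.08,"spin": 0,"hand": 1}
    - {"x": 0.001,"y": -0.0005,"z": -0.09,"spin": 0,"hand": 1}
    - {"x": 0.001,"y": -0.0005,"z": -0.1,"spin": 0,"hand": 1}
    - {"x": 0.001,"y": -0.0005,"z": -0.105,"spin": 0,"hand": 1}
    - {"x": 0.001,"y": -0.0005,"z": -0.11,"spin": 0,"hand": 1}
    - {"x": 0.001,"y": -0.0005,"z": -0.11,"spin": 0,"hand": 1}

```text
t: 9.7
eef_pos: [0.5401, -0.0478, 0.0865]
eef_rot: [[0.0, -0.405, 0.915], [0.0, 0.915, 0.405], [-1.0, -0.0, 0.0]]
ft_force: [0.1, 0.6, -1.2]
width: 0.691
```

Call:
drive_tool:
  plan:
    - {"x": 0,"y": 0,"z": -0.01,"spin": 0,"hand": 1}
    - {"x": 0,"y": 0,"z": -0.02,"spin": 0,"hand": 1}
    - {"x": 0,"y": 0,"z": -0.03,"spin": 0,"hand": 1}
    - {"x": 0,"y": 0,"z": -0.038,"spin": 0,"hand": 1}
    - {"x": 0,"y": 0,"z": -0.042,"spin": 0,"hand": 1}
    - {"x": 0,"y": 0,"z": -0.043,"spin": 0,"hand": 1}
    - {"x": 0,"y": 0,"z": -0.043,"spin": 0,"hand": 1}

```text
t: 10.58
eef_pos: [0.54, -0.0478, 0.0436]
eef_rot: [[0.0, -0.405, 0.915], [0.0, 0.915, 0.405], [-1.0, -0.0, 0.0]]
ft_force: [-1.2, -0.5, 0.6]
width: 0.694
```

Call:
drive_tool:
  plan:
    - {"x": 0,"y": 0,"z": 0,"spin": 0,"hand": -1}
    - {"x": 0,"y": 0,"z": 0,"spin": 0,"hand": -1}
    - {"x": 0,"y": 0,"z": 0,"spin": 0,"hand": -1}
    - {"x": 0,"y": 0,"z": 0,"spin": 0,"hand": -1}
    - {"x": 0,"y": 0,"z": 0.05,"spin": 0,"hand": -1}
    - {"x": 0,"y": 0,"z": 0.11,"spin": 0,"hand": -1}
    - {"x": 0,"y": 0,"z": 0.17,"spin": 0,"hand": -1}
    - {"x": 0,"y": 0,"z": 0.17,"spin": 0,"hand": -1}

```text
t: 11.58
eef_pos: [0.543, -0.0485, 0.219]
eef_rot: [[0.01, -0.405, 0.914], [-0.002, 0.914, 0.405], [-1.0, -0.006, 0.009]]
ft_force: [0.9, -0.4, -0.6]
width: 1.003
```

Call:
drive_tool:
  plan:
    - {"x": 0.0905,"y": 0.348,"z": 0,"spin": -0.35,"hand": -1}
    - {"x": 0.0905,"y": 0.348,"z": 0,"spin": -0.35,"hand": -1}
    - {"x": 0.0905,"y": 0.348,"z": 0,"spin": -0.35,"hand": -1}
    - {"x": 0.0905,"y": 0.348,"z": 0,"spin": -0.35,"hand": -1}
    - {"x": 0.0905,"y": 0.348,"z": 0,"spin": -0.35,"hand": -1}
    - {"x": 0.0905,"y": 0.348,"z": 0,"spin": -0.35,"hand": -1}
    - {"x": 0.0905,"y": 0.348,"z": 0,"spin": -0.35,"hand": -1}
    - {"x": 0.0905,"y": 0.348,"z": -0.06,"spin": -0.35,"hand": -1}
    - {"x": 0.0905,"y": 0.348,"z": -0.09,"spin": -0.35,"hand": -1}
    - {"x": 0.0905,"y": 0.348,"z": -0.09,"spin": -0.35,"hand": -1}
    - {"x": 0.0905,"y": 0.348,"z": -0.09,"spin": -0.35,"hand": -1}

```text
t: 12.95
eef_pos: [0.631, 0.2996, 0.1246]
eef_rot: [[0.001, -0.37, 0.929], [0.0, 0.929, 0.37], [-1.0, -0.0, 0.001]]
ft_force: [-0.3, 0.7, 0.8]
width: 1.004
```

Run:
```python
from h import *
r=read_state(); print(r['t'],r['eef_pos'],np.degrees(np.arctan2(r['eef_rot'][1,1],r['eef_rot'][0,1]))); frame(snap('wrist','ws2'),.012,100)
```

```text
12.95 [0.63102024 0.29956912 0.12458672] 111.71202795152102
all 64.0 [ 216  160   84   79 4558] ctr 629.9 298.7 size 59.1 59.1 ang 21.6
all 64.0 [    0   189   512   195 22755] ctr 704.1 326.4 size 175.3 444.3 ang 21.7
top 64.0 [ 216  163   84   76 3718] ctr 630.9 299.1 size 56.9 59.1 ang 21.6
```

Call:
drive_tool:
  plan:
    - {"x": 0,"y": 0,"z": -0.05,"spin": 0,"hand": -1}
    - {"x": 0,"y": 0,"z": -0.085,"spin": 0,"hand": -1}
    - {"x": 0,"y": 0,"z": -0.096,"spin": 0,"hand": -1}
    - {"x": 0,"y": 0,"z": -0.096,"spin": 0,"hand": 1}
    - {"x": 0,"y": 0,"z": -0.096,"spin": 0,"hand": 1}
    - {"x": 0,"y": 0,"z": -0.096,"spin": 0,"hand": 1}
    - {"x": 0,"y": 0,"z": -0.096,"spin": 0,"hand": 1}
    - {"x": 0,"y": 0,"z": -0.096,"spin": 0,"hand": 1}
    - {"x": 0,"y": 0,"z": -0.096,"spin": 0,"hand": 1}
  squeeze: 30

```text
t: 14.12
eef_pos: [0.6321, 0.3008, 0.03]
eef_rot: [[0.004, -0.371, 0.929], [0.002, 0.929, 0.371], [-1.0, -0.0, 0.005]]
ft_force: [0.7, -1.2, 7.4]
width: 0.68
```

Call:
drive_tool:
  plan:
    - {"x": 0,"y": 0,"z": 0.06,"spin": 0,"hand": 1}
    - {"x": 0,"y": 0,"z": 0.12,"spin": 0,"hand": 1}
    - {"x": 0,"y": 0,"z": 0.17,"spin": 0.4,"hand": 1}
    - {"x": -0.0915,"y": -0.348,"z": 0.17,"spin": 0.4,"hand": 1}
    - {"x": -0.0915,"y": -0.348,"z": 0.17,"spin": 0.4,"hand": 1}
    - {"x": -0.0915,"y": -0.348,"z": 0.17,"spin": 0.4,"hand": 1}
    - {"x": -0.0915,"y": -0.348,"z": 0.17,"spin": 0.4,"hand": 1}
    - {"x": -0.0915,"y": -0.348,"z": 0.17,"spin": 0.4,"hand": 1}
    - {"x": -0.0915,"y": -0.348,"z": 0.17,"spin": 0.4,"hand": 1}
    - {"x": -0.0915,"y": -0.348,"z": 0.17,"spin": 0.4,"hand": 1}
    - {"x": -0.0915,"y": -0.348,"z": 0.17,"spin": 0.4,"hand": 1}
    - {"x": -0.0915,"y": -0.348,"z": 0.17,"spin": 0.4,"hand": 1}

```text
t: 15.62
eef_pos: [0.5392, -0.0466, 0.1975]
eef_rot: [[0.0, -0.411, 0.912], [0.0, 0.912, 0.411], [-1.0, 0.0, 0.0]]
ft_force: [0.6, -0.3, -1.0]
width: 0.68
```

Run:
```python
from h import *
r=read_state(); print(r['t'],r['eef_pos'],np.degrees(np.arctan2(r['eef_rot'][1,1],r['eef_rot'][0,1])),r['width']); c=snap('wrist','wp3')
cv2.imwrite('pics/wp3b.png',np.clip(c['frame']*1.4,0,255).astype(np.uint8)[:,:,::-1])
```

```text
15.625 [ 0.53920505 -0.04662994  0.19746335] 114.26683605888783 0.6795522453641211
```

View pics/wp3b.png

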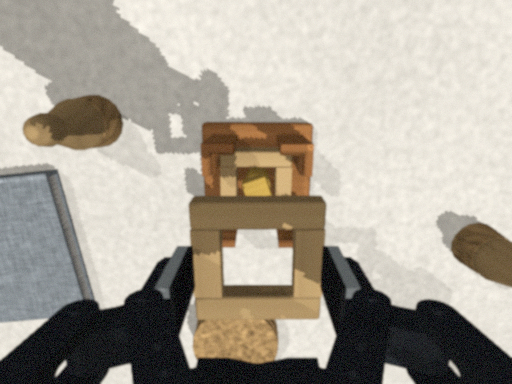

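The housing is seated square in the pocket (about 215–297, 150). The spacer is held level and square at (190–325, 197–318).

Call:
drive_tool:
  plan:
    - {"x": 0.001,"y": -0.001,"z": -0.05,"spin": -0.04,"hand": 1}
    - {"x": 0.001,"y": -0.001,"z": -0.08,"spin": -0.04,"hand": 1}
    - {"x": 0.001,"y": -0.001,"z": -0.09,"spin": -0.04,"hand": 1}
    - {"x": 0.001,"y": -0.001,"z": -0.097,"spin": -0.04,"hand": 1}
    - {"x": 0.001,"y": -0.001,"z": -0.104,"spin": -0.04,"hand": 1}
    - {"x": 0.001,"y": -0.001,"z": -0.104,"spin": -0.04,"hand": 1}

```text
t: 16.42
eef_pos: [0.5399, -0.0482, 0.0935]
eef_rot: [[0.0, -0.406, 0.914], [0.001, 0.914, 0.406], [-1.0, 0.001, 0.001]]
ft_force: [-0.2, 3.7, -0.6]
width: 0.684
```

Call:
drive_tool:
  plan:
    - {"x": 0,"y": 0,"z": -0.007,"spin": 0,"hand": 1}
    - {"x": 0,"y": 0,"z": -0.013,"spin": 0,"hand": 1}
    - {"x": 0,"y": 0,"z": -0.018,"spin": 0,"hand": 1}
    - {"x": 0,"y": 0,"z": -0.02,"spin": 0,"hand": 1}
    - {"x": 0,"y": 0,"z": -0.02,"spin": 0,"hand": 1}

```text
t: 17.05
eef_pos: [0.5395, -0.0485, 0.0732]
eef_rot: [[-0.001, -0.406, 0.914], [0.001, 0.914, 0.406], [-1.0, 0.001, -0.0]]
ft_force: [-1.9, 4.6, 0.2]
width: 0.684
```

Call:
drive_tool:
  plan:
    - {"x": 0,"y": 0,"z": 0,"spin": 0,"hand": -1}
    - {"x": 0,"y": 0,"z": 0,"spin": 0,"hand": -1}
    - {"x": 0,"y": 0,"z": 0,"spin": 0,"hand": -1}
    - {"x": 0,"y": 0,"z": 0,"spin": 0,"hand": -1}
    - {"x": 0,"y": 0,"z": 0.05,"spin": 0,"hand": -1}
    - {"x": 0,"y": 0,"z": 0.11,"spin": 0,"hand": -1}
    - {"x": 0,"y": 0,"z": 0.17,"spin": 0,"hand": -1}

```text
t: 17.92
eef_pos: [0.5396, -0.0488, 0.245]
eef_rot: [[-0.0, -0.405, 0.914], [-0.0, 0.914, 0.405], [-1.0, 0.0, -0.0]]
ft_force: [1.0, -0.6, -0.1]
width: 1.002
```

Call:
drive_tool:
  plan:
    - {"x": -0.19,"y": -0.203,"z": 0,"spin": -4,"hand": -1}
    - {"x": -0.19,"y": -0.203,"z": 0,"spin": -4,"hand": -1}
    - {"x": -0.19,"y": -0.203,"z": 0,"spin": -4,"hand": -1}
    - {"x": -0.19,"y": -0.203,"z": 0,"spin": -4,"hand": -1}
    - {"x": -0.19,"y": -0.203,"z": 0,"spin": -4,"hand": -1}
    - {"x": -0.19,"y": -0.203,"z": -0.03,"spin": -4,"hand": -1}
    - {"x": -0.19,"y": -0.203,"z": -0.05,"spin": -4,"hand": -1}
    - {"x": -0.19,"y": -0.203,"z": -0.05,"spin": -4,"hand": -1}
    - {"x": -0.19,"y": -0.203,"z": -0.05,"spin": -4,"hand": -1}

```text
t: 19.05
eef_pos: [0.3502, -0.252, 0.1941]
eef_rot: [[0.001, 0.001, 1.0], [-0.001, 1.0, -0.001], [-1.0, -0.001, 0.001]]
ft_force: [0.0, 1.1, 0.6]
width: 1.0
```

Run:
```python
from h import *
r=read_state(); print(r['t'],r['eef_pos'],np.degrees(np.arctan2(r['eef_rot'][1,1],r['eef_rot'][0,1]))); c=snap('wrist','wt2'); s=snap('scene','s2')
u,v=map(int,proj(c,(.3668,-.2518,.03))); print(u,v)
a=cv2.resize(c['frame'][v-70:v+80,u-70:u+70],(560,600),interpolation=cv2.INTER_CUBIC); 
U,V=map(int,proj(s,(.54,-.048,.05))); b=cv2.resize(s['frame'][V-30:V+30,U-12-0:U+12],(240,600),interpolation=cv2.INTER_CUBIC)
b=cv2.resize(s['frame'][V-30:V+30,U-30:U+30],(240,240),interpolation=cv2.INTER_CUBIC); b=np.vstack([b,np.zeros((360,240,3),np.uint8)])
cv2.imwrite('pics/tt2.png',np.clip(np.hstack([a,b])*1.4,0,255).astype(np.uint8)[:,:,::-1])
```

```text
19.05 [ 0.35019529 -0.25204286  0.19405875] 89.93567642140236
258 201
```

View pics/tt2.png

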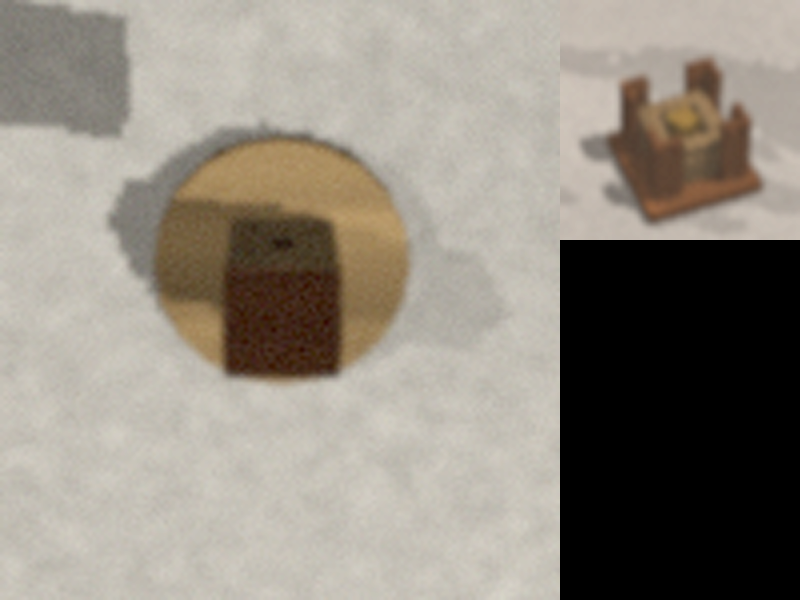

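The turntable's house is square to the tool (roof columns 224–340 of the crop), and its plate is centred at crop (282,259). In the scene crop on the right, the spacer lies flat in the pocket.

Run:
```python
from h import *
c=load('wt2'); r=read_state(); print(r['eef_pos'],ray(c,258.5,195.75,.013),ray(c,258+224/4-70,201-70+375/4,.053),ray(c,258+340/4-70,201-70+375/4,.053))
H=cv2.cvtColor(c['frame'],cv2.COLOR_RGB2HSV).astype(int); m=(H[...,1]>70).astype(np.uint8); m[260:]=0
n,l,s,_=cv2.connectedComponentsWithStats(m); i=l[185,258]; cs=cv2.findContours((l==i).astype(np.uint8),0,1)[0][0][:,0]
P=np.array([ray(c,u,v,.013)[:2] for u,v in cs])*1000; print(s[i],cv2.minEnclosingCircle(P.astype(np.float32)))
```

```text
[ 0.35049797 -0.25221415  0.19434872] [ 0.36634436 -0.25137621  0.013     ] [ 0.37924552 -0.26353906  0.053     ] [ 0.37929543 -0.23945968  0.053     ]
[ 227  165   63   61 3035] ((366.8047180175781, -251.99192810058594), 30.097074508666992)
```

Call:
drive_tool:
  plan:
    - {"x": 0.0165,"y": 0.0005,"z": 0,"spin": 0,"hand": -1}
    - {"x": 0.0165,"y": 0.0005,"z": -0.06,"spin": 0,"hand": -1}
    - {"x": 0.0165,"y": 0.0005,"z": -0.12,"spin": 0,"hand": -1}
    - {"x": 0.0165,"y": 0.0005,"z": -0.148,"spin": 0,"hand": -1}
    - {"x": 0.0165,"y": 0.0005,"z": -0.148,"spin": 0,"hand": -1}
    - {"x": 0.0165,"y": 0.0005,"z": -0.148,"spin": 0,"hand": 1}
    - {"x": 0.0165,"y": 0.0005,"z": -0.148,"spin": 0,"hand": 1}
    - {"x": 0.0165,"y": 0.0005,"z": -0.148,"spin": 0,"hand": 1}
    - {"x": 0.0165,"y": 0.0005,"z": -0.148,"spin": 0,"hand": 1}
    - {"x": 0.0165,"y": 0.0005,"z": -0.148,"spin": 0,"hand": 1}
    - {"x": 0.0165,"y": 0.0005,"z": -0.148,"spin": 0,"hand": 1}
    - {"x": 0.0165,"y": 0.0005,"z": -0.148,"spin": 0,"hand": 1}
  squeeze: 30

```text
t: 20.65
eef_pos: [0.3671, -0.2519, 0.0464]
eef_rot: [[0.002, 0.001, 1.0], [-0.001, 1.0, -0.001], [-1.0, -0.001, 0.002]]
ft_force: [-0.5, 0.5, 6.7]
width: 0.273
```

Call:
drive_tool:
  plan:
    - {"x": 0,"y": 0,"z": 0,"spin": 0,"hand": 1}
    - {"x": 0,"y": 0,"z": 0,"spin": 0,"hand": 1}

```text
t: 20.9
eef_pos: [0.3671, -0.2519, 0.0464]
eef_rot: [[0.002, 0.001, 1.0], [-0.001, 1.0, -0.001], [-1.0, -0.001, 0.002]]
ft_force: [-0.4, 0.0, 6.6]
width: 0.276
```

Call:
drive_tool:
  plan:
    - {"x": 0,"y": 0,"z": 0.06,"spin": 0,"hand": 1}
    - {"x": 0,"y": 0,"z": 0.12,"spin": 0,"hand": 1}
    - {"x": 0,"y": 0,"z": 0.16,"spin": 1.7,"hand": 1}
    - {"x": 0.05,"y": 0.06,"z": 0.16,"spin": 3.4,"hand": 1}
    - {"x": 0.1,"y": 0.11,"z": 0.16,"spin": 5,"hand": 1}
    - {"x": 0.14,"y": 0.16,"z": 0.16,"spin": 6.5,"hand": 1}
    - {"x": 0.1725,"y": 0.2045,"z": 0.16,"spin": 7.4,"hand": 1}
    - {"x": 0.1725,"y": 0.2045,"z": 0.16,"spin": 7.4,"hand": 1}
    - {"x": 0.1725,"y": 0.2045,"z": 0.13,"spin": 7.4,"hand": 1}
    - {"x": 0.1725,"y": 0.2045,"z": 0.11,"spin": 7.4,"hand": 1}
    - {"x": 0.1725,"y": 0.2045,"z": 0.1,"spin": 7.4,"hand": 1}
    - {"x": 0.1725,"y": 0.2045,"z": 0.1,"spin": 7.4,"hand": 1}

```text
t: 22.4
eef_pos: [0.5382, -0.0472, 0.1449]
eef_rot: [[-0.002, -0.698, 0.716], [0.0, 0.716, 0.698], [-1.0, 0.001, -0.001]]
ft_force: [0.7, 1.2, -1.0]
width: 0.278
```

Run:
```python
from h import *
r=read_state(); print(r['t'],r['eef_pos'],np.degrees(np.arctan2(r['eef_rot'][1,1],r['eef_rot'][0,1])),r['width'],r['ft_force']); c=snap('wrist','wp4')
cv2.imwrite('pics/wp4b.png',np.clip(c['frame']*1.4,0,255).astype(np.uint8)[:,:,::-1])
```

```text
22.4 [ 0.53816495 -0.04721209  0.14487415] 134.2591993569608 0.27761598792334663 [ 0.72917022  1.24839403 -0.98603413]
```

View pics/wp4b.png

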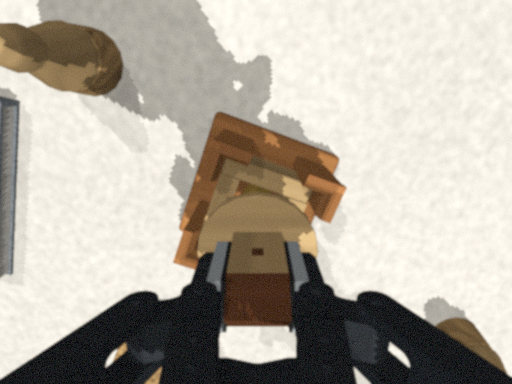

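The turntable is held level over the pocket: plate around (258,230), house columns 225–290, and the case square below. Lowering into the bevel.

Call:
drive_tool:
  plan:
    - {"x": 0.001,"y": 0,"z": -0.01,"spin": 0,"hand": 1}
    - {"x": 0.001,"y": 0,"z": -0.018,"spin": 0,"hand": 1}
    - {"x": 0.001,"y": 0,"z": -0.023,"spin": 0,"hand": 1}
    - {"x": 0.001,"y": 0,"z": -0.028,"spin": 0,"hand": 1}
    - {"x": 0.001,"y": 0,"z": -0.028,"spin": 0,"hand": 1}

```text
t: 23.08
eef_pos: [0.5396, -0.0467, 0.1168]
eef_rot: [[-0.001, -0.699, 0.715], [0.0, 0.715, 0.699], [-1.0, 0.001, -0.0]]
ft_force: [-0.5, 0.6, -0.6]
width: 0.28
```

Call:
drive_tool:
  plan:
    - {"x": 0,"y": 0,"z": -0.002,"spin": 0,"hand": 1}
    - {"x": 0,"y": 0,"z": -0.004,"spin": 0,"hand": 1}
    - {"x": 0,"y": 0,"z": -0.006,"spin": 0,"hand": 1}
    - {"x": 0,"y": 0,"z": -0.006,"spin": 0,"hand": 1}

```text
t: 23.58
eef_pos: [0.5398, -0.0468, 0.1111]
eef_rot: [[-0.0, -0.699, 0.715], [0.0, 0.715, 0.699], [-1.0, 0.0, -0.0]]
ft_force: [-0.3, -0.2, -0.5]
width: 0.276
```

Call:
drive_tool:
  plan:
    - {"x": 0,"y": 0,"z": -0.002,"spin": 0,"hand": 1}
    - {"x": 0,"y": 0,"z": -0.0035,"spin": 0,"hand": 1}
    - {"x": 0,"y": 0,"z": -0.005,"spin": 0,"hand": 1}
    - {"x": 0,"y": 0,"z": -0.005,"spin": 0,"hand": 1}

```text
t: 24.08
eef_pos: [0.5397, -0.0468, 0.1061]
eef_rot: [[-0.0, -0.699, 0.715], [0.0, 0.715, 0.699], [-1.0, 0.0, -0.0]]
ft_force: [-0.7, -1.1, -1.1]
width: 0.278
```

No contact at 1.3 mm below the block-top height, so the recess is dropping over the block. Lowering on.

Call:
drive_tool:
  plan:
    - {"x": 0,"y": 0,"z": -0.0015,"spin": 0,"hand": 1}
    - {"x": 0,"y": 0,"z": -0.003,"spin": 0,"hand": 1}
    - {"x": 0,"y": 0,"z": -0.0045,"spin": 0,"hand": 1}
    - {"x": 0,"y": 0,"z": -0.005,"spin": 0,"hand": 1}
    - {"x": 0,"y": 0,"z": -0.005,"spin": 0,"hand": 1}

```text
t: 24.7
eef_pos: [0.5397, -0.0469, 0.1014]
eef_rot: [[-0.0, -0.699, 0.715], [-0.0, 0.715, 0.699], [-1.0, 0.0, -0.0]]
ft_force: [-2.4, -0.7, 1.8]
width: 0.275
```

Call:
drive_tool:
  plan:
    - {"x": 0,"y": 0,"z": -0.001,"spin": 0,"hand": 1}
    - {"x": 0,"y": 0,"z": -0.001,"spin": 0,"hand": 1}

```text
t: 24.95
eef_pos: [0.5397, -0.0469, 0.1014]
eef_rot: [[0.0, -0.699, 0.715], [-0.0, 0.715, 0.699], [-1.0, -0.0, -0.0]]
ft_force: [-5.3, -1.4, 8.6]
width: 0.277
```

Bottomed at exactly the engaged height with about 9 N. Releasing with a small opening.

Call:
drive_tool:
  plan:
    - {"x": 0,"y": 0,"z": 0.001,"spin": 0,"hand": 1}
    - {"x": 0,"y": 0,"z": 0.001,"spin": 0,"hand": 0.22}
    - {"x": 0,"y": 0,"z": 0.001,"spin": 0,"hand": 0.22}
    - {"x": 0,"y": 0,"z": 0.001,"spin": 0,"hand": 0.22}
    - {"x": 0,"y": 0,"z": 0.01,"spin": 0,"hand": 0.22}
    - {"x": 0,"y": 0,"z": 0.03,"spin": 0,"hand": 0.22}
    - {"x": 0,"y": 0,"z": 0.07,"spin": 0,"hand": 0}
    - {"x": 0,"y": 0,"z": 0.12,"spin": 0,"hand": -0.5}
    - {"x": -0.06,"y": 0,"z": 0.15,"spin": 0,"hand": -1}
    - {"x": -0.1,"y": 0,"z": 0.15,"spin": 0,"hand": -1}
    - {"x": -0.1,"y": 0,"z": 0.15,"spin": 0,"hand": -1}

```text
t: 26.32
eef_pos: [0.4375, -0.0464, 0.2517]
eef_rot: [[0.001, -0.698, 0.716], [-0.0, 0.716, 0.698], [-1.0, -0.001, 0.0]]
ft_force: [0.3, -0.2, -0.0]
width: 1.001
```

Run:
```python
from h import *
r=read_state(); print(r['t'],r['eef_pos'],r['ft_force'],r['width']); s=snap('scene','s3'); t=snap('top','t3'); c=snap('wrist','w3')
def crop(c,p,h,sz):
    u,v=map(int,proj(c,p)); return cv2.resize(c['frame'][max(v-h,0):v+h,u-h:u+h],(sz,sz),interpolation=cv2.INTER_CUBIC)
P=(.539,-.047,.07)
cv2.imwrite('pics/fin.png',np.clip(np.hstack([crop(s,P,32,400),crop(c,P,60,400)])*1.4,0,255).astype(np.uint8)[:,:,::-1])
# stock unmoved: compare the top pictures
d=cv2.absdiff(load('top0')['frame'],t['frame']).max(2)>35
for n,u,v in [('housing0',134,237),('brushL',166,204),('brushR',292,192),('coast',226,141),('book',302,144),('botA',365,159),('botB',391,195)]: print(n,int(d[v-18:v+18,u-18:u+18].sum()))
```

```text
26.325 [ 0.4375435  -0.04637066  0.25165001] [ 2.62065068e-01 -2.28486448e-01 -4.56267851e-05] 1.0009852139693016
housing0 524
brushL 0
brushR 0
coast 0
book 0
botA 0
botB 0
```

View pics/fin.png

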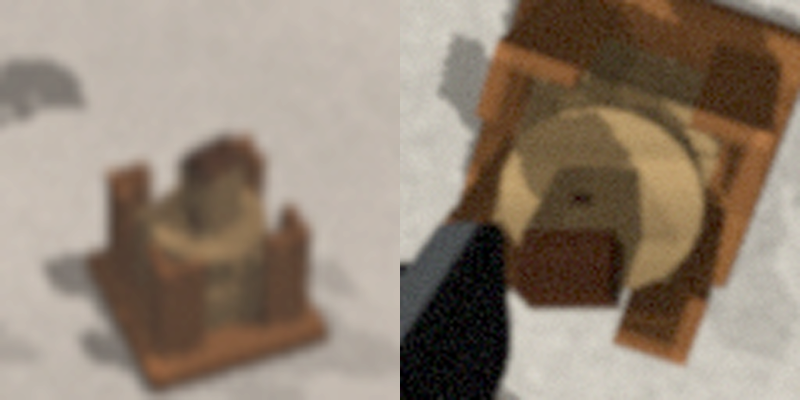

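The turntable lies level in the pocket below the post tops, with the gripper clear and the stock unchanged in the images.

```bash
python3 -c "
from h import *
print(order.close_job())"
```

```text
the job is handed in; nothing more can be done
None
```

The music box is assembled in its case and the job is handed in at about 26 s of the 72 s allowed. The order was housing, then spacer, then turntable.

- **Housing and spacer:** both were released at their seated heights, and pictures taken afterwards show each lying square and flat. The spacer met a light sideways force of about 4 N on the way in.
- **Turntable:** I turned it to the block angle measured from the wrist camera, about 44.5°. It dropped over the block on the first try, so no search by feel was needed. It bottomed at exactly the engaged height with about 9 N, well under the 25 N that would drag the block.
- **Last checks:**
  - The final pictures show the plate level and below the post tops.
  - The gripper was open, clear and reading no force.
  - The before-and-after top views show no change at the brushes, coasters, book and bottles.
- **Disagreements:** the camera and arm readings differed by 1 to 2 mm, which the pocket's bevel covered. No check failed.

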